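# Cap and stow sample jars in a strut-lid chest

## Robot

A 6-joint arm with a two-finger parallel gripper is mounted at the origin on the work surface. World frame = base frame: x ahead of the robot, y to its left, z up, the work surface at z = 0. Lengths are in m, angles in degrees, forces in N, time in s.
With the tool pointing down it reaches from about 0.4 to 0.825 m from the base axis. Payload 7 kg.
Tool frame: the origin (TCP) lies midway between the tips of the shut fingers; the grasp point (between the pads) lies 19 mm behind it; y points along the fingers, z is the direction in which the jaws open and shut, and the axes are right-handed (so a half turn about y gives the same grasp; the last joint's range is limited). The gripper opens to 88 mm and grips with 3 to 60 N. Pads are 19 mm wide; open, the fingers measure 130 mm over their backs; the gripper's body (78 mm by 193 mm) begins 47 mm behind the grasp point.
Start: joints at [88.814, 20.546, 0.682, 0, -70.136, -16.507], TCP at [0.205, 0.643, 0.227] pointing down, gripper open.
Joint ranges: [-176.03, 176.03], [-82.01, 121.73], [-58.28, 71.71], [-173.87, 95.51], [-174.79, -0.11], [-173.66, 173.66]. Speed limits (degrees/s): [136.94, 136.94, 172.46, 180, 180, 180].

## Interface

Orientations are given as [roll, pitch, yaw] about the fixed x, y, z axes, in that order (R = Rz(yaw) Ry(pitch) Rx(roll)).
In Python, from plant import ctrl gives the robot as it stands.
- The arm moves only by the tool step_arm, never from a script. Its argument "rows" is a list that holds one entry, the list of rows, each a list of 7 numbers: the gripper command: -1 is shut, 1 is fully open, values between are in proportion, then the shift along the world's x, y, z in cm, then the turn, a rotation vector about the world's x, y, z in degrees. In form: [[[fingers, tx, ty, tz, rx, ry, rz], ...]]. A call has 1 to 12 rows; each row shifts and turns the commanded pose from where the row before left it; what a row does not reach is not made up. A row lasts 1/8 s, in which the tool goes at most 62.5 mm and 10.7 degrees, less where a joint would pass 70% of its speed; a pose out of reach is approached as far as the arm can. A call is refused whole if a number of a shift passes 6.25 or a number of a turn 10.7, either way. A call with a gripper value outside its range is refused whole. The fingers move at their own pace and stop on an object; the grip force is fixed at half the most. Time passes only in rows, so rows that do not move let the fingers close. It gives the time, the measured TCP pose, the force and the opening at its end, in the units of the state.
- ctrl.get_obs(): the state, without advancing time (a new reading comes with each control period).
- ctrl.snapshot(name): name is "side" or "top"; returns the picture (400x640x3 uint8, blue, green, red); there is no depth.
- ctrl.camera_params(name): a dict with "vertical_fov" (degrees; the focal length in pixels is half the picture's height over the tangent of half this angle, whatever the lens; pixels are square), "cx", "cy" (the principal point, pixels), "k1" (the pictures are not rectified: a ray, as slopes to the right and down, at radius r is drawn at 1 + k1 r^2 times it, then the intrinsics apply), "rvec" (rotation vector, rad) and "tvec" (3), from world to camera coordinates, as OpenCV has them. Camera axes: x right, y down, z forward; pixel columns grow to the right and rows downward; lengths in m; the calibration is good to about 2 mm. A picture is of the moment at which its call begins. camera_params takes no time and is no camera call.
- ctrl.close_job(): hands the job in, once; it reports no verdict.
The state is a dict: "clock": time; "joint_pos": joint angles; "qvel": joint speeds; "tau": joint torques, N m; "tool_pos": TCP position; "orientation": TCP orientation; "force": force on the tool from outside, world axes, zero at the start; "moment": the same for the moment, N m; "opening": finger opening in m.
Only numpy, scipy, OpenCV 4.12 (cv2) and the standard library are available. Lean on these libraries where they do the work, as an engineer would, in place of code of your own. Each camera call takes 0.05 s, during which the arm holds its last target. There are 200 camera calls.

## Task

Lift the lid of the blue chest until its struts hold it fully open by themselves. Press the cap of every sample jar on the bench fully home, and stand every jar upright on the floor of the chest, red-capped jars in the bay with the red liner and green-capped jars in the bay with the green liner. Leave the lid standing open, and do not disturb the tape roll, the carton or the marker.

Things in the scene. Friction and masses are not known exactly. Their poses are not given: they have to be found in the camera images.
- chest: blue steel chest bolted to the bench (fixed): 200 (x) x 340 (y) x 110 mm high, walls and floor 6 mm. Origin: centre of its underside, z up, x from the front (handle side) to the hinge side. A 6 mm divider across the middle (66 mm high, in the plane y = 0) makes two bays, each about 188 (x) x 164 (y) mm inside, holding up to two jars side by side along y. Two gas struts run up its outer side walls to the lid.
- lid (a joint): angle of the chest's lid in rad: 0 shut, 1.5 fully open (its stop). The lid is a 206 x 344 x 8 mm steel plate of 0.9 kg, hinged along the chest's y axis at its far (+x) rim. Its balance point lies near 0.75 rad: below that it falls shut by itself; from 1.0 rad or more the struts carry it to the stop in about a second and hold it there. Lifting takes under 6 N at the handle if done slowly.
- lid_bar (a point): middle of the lid's black pull handle, a 12 mm thick round bar parallel to the hinge, 120 mm long overall, standing 49 mm out in front of the lid's front edge in the plane of the lid (open gap between bar and lid); 252 mm from the hinge line and, shut, 117 mm above the bench. It moves with the lid.
- lid_hinge (a point): middle of the lid's hinge line, 112 mm above the bench at the chest's far rim; the hinge line is the chest's y axis.
- liner_red: red liner plate on the floor of one bay (fixed; which bay varies), 184 x 155 x 2 mm. Origin: centre of its underside, 6 mm above the bench, so that jars in the bay stand 8 mm above the bench; axes as the chest's.
- liner_green: green liner plate on the floor of the other bay, otherwise the same as the red one.
- jar_red1: amber sample jar with a white label, a red band and a red press-on cap; may be absent. Round body 60 mm across and 66 mm high, cap 50 mm across and 30 mm high; 98 mm tall overall with the cap home (the cap then spans 68 to 98 mm above the foot), about 0.26 kg. Origin: centre of its foot, z up. Stands loose.
- cap_red1 (a joint): how far the cap of jar_red1 stands proud, in m: 0 fully home, 0.012 at most. A snug snap fit: it slides along the jar's axis under about 6 N and stays where it is left; pressed down on its top until it stops.
- jar_red2: amber sample jar with a white label, a red band and a red press-on cap; may be absent. Round body 60 mm across and 66 mm high, cap 50 mm across and 30 mm high; 98 mm tall overall with the cap home (the cap then spans 68 to 98 mm above the foot), about 0.26 kg. Origin: centre of its foot, z up. Stands loose.
- cap_red2 (a joint): how far the cap of jar_red2 stands proud, in m: 0 fully home, 0.012 at most. A snug snap fit: it slides along the jar's axis under about 6 N and stays where it is left; pressed down on its top until it stops.
- jar_green1: amber sample jar with a white label, a green band and a green press-on cap; may be absent. Round body 60 mm across and 66 mm high, cap 50 mm across and 30 mm high; 98 mm tall overall with the cap home (the cap then spans 68 to 98 mm above the foot), about 0.26 kg. Origin: centre of its foot, z up. Stands loose.
- cap_green1 (a joint): how far the cap of jar_green1 stands proud, in m: 0 fully home, 0.012 at most. A snug snap fit: it slides along the jar's axis under about 6 N and stays where it is left; pressed down on its top until it stops.
- jar_green2: amber sample jar with a white label, a green band and a green press-on cap; may be absent. Round body 60 mm across and 66 mm high, cap 50 mm across and 30 mm high; 98 mm tall overall with the cap home (the cap then spans 68 to 98 mm above the foot), about 0.26 kg. Origin: centre of its foot, z up. Stands loose.
- cap_green2 (a joint): how far the cap of jar_green2 stands proud, in m: 0 fully home, 0.012 at most. A snug snap fit: it slides along the jar's axis under about 6 N and stays where it is left; pressed down on its top until it stops.
- tape_roll: bystander: brown roll of packing tape lying flat, 90 mm across, 48 mm high; origin centre of underside.
- carton: bystander: closed cardboard carton 120 x 160 x 90 mm; origin centre of underside.
- marker: bystander: white and black marker lying on the bench, 130 mm long, 18 mm thick; origin under its middle, x along it.
Things that resemble listed ones, but are neither listed nor needed, are in the scene too. Leave any purple look-alike of the jar_red2 alone.

How it is judged (in metres and radians):
On the way:
1. the lid stands fully open on its struts, with nothing of the robot touching it (value of joint lid above 1.35 rad and contact force between each of the arm, the fingers and lid below 0.2 N), for 0.5 s.
At the end, for the whole second after the job is handed in: The lid is open by more than 1.35 rad; every jar that is present stands upright (within 0.12 rad) and at rest on the liner of its own cap's colour, and every cap is home within 2.5 mm (value of joint lid above 1.35 rad and x of jar_red1 in the frame of liner_red between -0.075 and 0.075 m and y of jar_red1 in the frame of liner_red between -0.062 and 0.062 m and z of jar_red1 in the frame of liner_red between -0.004 and 0.01 m and angle between each of jar_red1, jar_red2, jar_green1, jar_green2's own z axis and vertical below 0.12 rad and value of joint each of cap_red1, cap_red2, cap_green1, cap_green2 below 0.0025 m and linear speed of each of jar_red1, jar_red2, jar_green1, jar_green2 below 0.03 m/s and x of jar_red2 in the frame of liner_red between -0.075 and 0.075 m and y of jar_red2 in the frame of liner_red between -0.062 and 0.062 m and z of jar_red2 in the frame of liner_red between -0.004 and 0.01 m and x of jar_green1 in the frame of liner_green between -0.075 and 0.075 m and y of jar_green1 in the frame of liner_green between -0.062 and 0.062 m and z of jar_green1 in the frame of liner_green between -0.004 and 0.01 m and x of jar_green2 in the frame of liner_green between -0.075 and 0.075 m and y of jar_green2 in the frame of liner_green between -0.062 and 0.062 m and z of jar_green2 in the frame of liner_green between -0.004 and 0.01 m); the robot touches nothing.
It fails at once if the tape roll is moved by more than 3 cm (distance of tape_roll from where it was at the start of the episode above 0.03 m).
It fails at once if the carton is moved by more than 3 cm (distance of carton from where it was at the start of the episode above 0.03 m).
It fails at once if the marker is moved by more than 3 cm (distance of marker from where it was at the start of the episode above 0.03 m).
Of jar_red1, jar_red2, jar_green1, jar_green2 only 3 to 4 are there at a start; the rules pass over those that are not, and their reading is None.
At some moment in a run one of jar_red1, jar_red2, jar_green1, jar_green2 may be knocked a few centimetres aside while the robot is not near it.
It also fails if it takes over 210 s, if anything falls off the work surface, if the arm or the gripper's body presses on something with over 40 N, if the wrist force passes 120 N, or if a joint passes its speed limit or range.

## Working session

There is one attempt and no reset: what is moved stays moved. The work goes in short steps, Python scripts to look and compute and a tool call to move; the robot and the scene stay as the last step left them, time stands still between calls to the robot, and variables do not carry over. Pictures are saved under pics/ and viewed, about 12 in all and at most 16, crops included, and the job is handed in when it is done.

Besides the shell and the picture viewer there is one more tool, called after "Call:" as name(argument=value, ...), one argument or row to a line, values as JSON. step_arm: Moves the arm, as the interface text tells. Its arguments: {"type":"object","properties":{"rows":{"type":"array"}},"required":["rows"]}

```bash
mkdir -p pics; ls; cat > h.py <<'E'
import numpy as np, cv2
from plant import ctrl
from scipy.spatial.transform import Rotation as R
def cam(n):
    p=ctrl.camera_params(n); f=200/np.tan(np.radians(p['vertical_fov'])/2)
    Rm=cv2.Rodrigues(np.array(p['rvec'],float))[0]; t=np.array(p['tvec'],float)
    return f,p['cx'],p['cy'],p['k1'],Rm,t
def proj(n,P):
    f,cx,cy,k,Rm,t=cam(n); c=np.atleast_2d(P)@Rm.T+t; s=c[:,:2]/c[:,2:]
    s=s*(1+k*(s**2).sum(1,keepdims=True)); return s*f+[cx,cy]
def ray(n,uv):
    f,cx,cy,k,Rm,t=cam(n); d=(np.array(uv,float)-[cx,cy])/f; s=d.copy()
    for _ in range(30): s=d/(1+k*(s@s))
    return -Rm.T@t, Rm.T@np.array([s[0],s[1],1])
def onz(n,uv,z):
    o,d=ray(n,uv); return o+d*(z-o[2])/d[2]
def tri(a,ua,b,ub):
    o1,d1=ray(a,ua);o2,d2=ray(b,ub)
    s=np.linalg.lstsq(np.c_[d1,-d2],o2-o1,rcond=None)[0]
    p,q=o1+s[0]*d1,o2+s[1]*d2; return (p+q)/2,np.linalg.norm(p-q)
def snap(n,name,scale=1,crop=None):
    im=ctrl.snapshot(n); cv2.imwrite('pics/raw_'+name,im)
    v=im if crop is None else im[crop[1]:crop[3],crop[0]:crop[2]]
    cv2.imwrite('pics/'+name,cv2.resize(v,None,fx=scale,fy=scale,interpolation=cv2.INTER_CUBIC)); return im
E
python3 - <<'E'
from h import *
for n in('side','top'):
    snap(n,n+'0.png',1.25); f,cx,cy,k,Rm,t=cam(n); print(n,f,cx,cy,k,-Rm.T@t,Rm[2])
print(ctrl.get_obs())
E
```

```text
pics
side 371.42745140585964 317.5440571229627 205.0542429323176 -0.04005606180783577 [ 0.13436393 -0.58067386  0.68287484] [ 0.40329066  0.70571496 -0.58251441]
top 517.8043466566381 317.47579219649975 217.84573845706723 -0.13249527070738873 [0.33819418 0.10853356 1.67781337] [ 0.12273229 -0.01099481 -0.99237891]
{'clock': 0.1, 'joint_pos': array([ 8.88128587e+01,  2.05887957e+01,  6.39520222e-01, -1.88250262e-02,
       -7.01369158e+01, -1.65082254e+01]), 'qvel': array([-0.03308022, -0.10352139,  0.05151399,  0.01664682, -0.02305281,
       -0.14283732]), 'tau': array([-1.65740348e-03, -5.84159732e+01,  2.93751222e+01,  7.01563239e+00,
        1.02114220e-02, -6.17714272e-05]), 'tool_pos': array([0.20504141, 0.6426392 , 0.22570021]), 'orientation': array([-8.99123325e+01,  7.52576369e-03,  1.62298230e+02]), 'force': array([ 0.74283382,  0.14884685, -0.19590191]), 'moment': array([ 0.02498875,  0.00065351, -0.04520329]), 'opening': 0.08749364365010152}
```

View pics/side0.png

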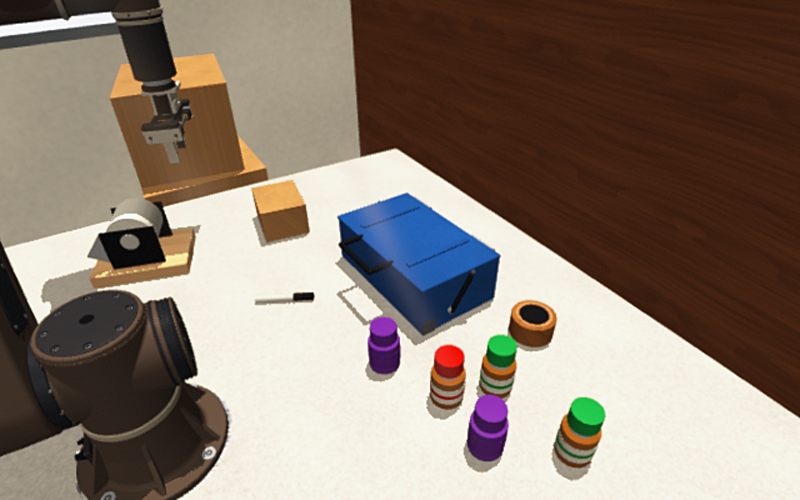

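View pics/top0.png

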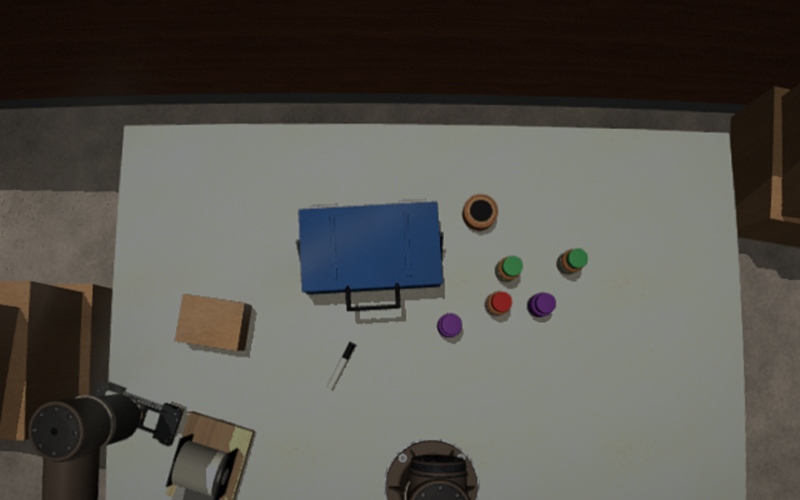

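Side view (800-px picture): red jar cap at (449,360), green caps at (501,348) and (587,415), purple look-alikes at (383,330) and (490,410). The tape is at (532,322), the carton at (280,210) and the marker at (285,298). In the top view, red is at (500,302) and the greens are at (512,266) and (575,260). The chest spans (300–442, 203–292) with its handle bar at (374,308). There are three jars to move: one red and two green.

```bash
cat >> h.py <<'E'
def blobs(im,col,amin=60):
    h=cv2.cvtColor(im,cv2.COLOR_BGR2HSV); H,S,V=cv2.split(h)
    m={'red':((H<5)|(H>174))&(S>190)&(V>70),'green':(H>50)&(H<80)&(S>130)&(V>50),'purple':(H>130)&(H<160)&(S>100),
       'blue':(H>100)&(H<125)&(S>120)&(V>25)}[col].astype('uint8')
    n,l,s,c=cv2.connectedComponentsWithStats(m)
    return [(c[i].round(1),s[i].tolist(),l==i) for i in range(1,n) if s[i,4]>=amin]
E
python3 - <<'E'
from h import *
I={n:cv2.imread(f'pics/raw_{n}0.png') for n in('side','top')}
B={}
for c in('red','green','purple','blue'):
    for n in I:
        B[c,n]=blobs(I[n],c)
        for b in B[c,n]: print(c,n,b[0],b[1],onz(n,b[0],.1).round(3) )
for c in('red','green','purple'):
    for a in B[c,'side']:
        for b in B[c,'top']:
            p,e=tri('side',a[0],'top',b[0])
            if e<.01: print(c,a[0],b[0],p.round(4),e.round(4))
m=max(B['blue','top'],key=lambda b:b[1][4])[2].astype('uint8')
m=cv2.morphologyEx(m,cv2.MORPH_OPEN,np.ones((7,7)))
cn=max(cv2.findContours(m,0,2)[0],key=cv2.contourArea)
r=cv2.boxPoints(cv2.minAreaRect(cn))
print(r)
P=np.array([onz('top',q,.12) for q in r]);print(P.round(4),[np.linalg.norm(P[i]-P[i-1]).round(4) for i in range(4)],P.mean(0))
q=np.array([onz('top',u,.117) for u in((348/1.25,309/1.25),(400/1.25,307/1.25))]);print('bar',q)
print('tape',onz('top',(480/1.25,211/1.25),.048),'carton',onz('top',(213/1.25,321/1.25),.09),'marker',onz('top',(349/1.25,345/1.25),.01),onz('top',(329/1.25,388/1.25),.01))
v=np.hstack([I['side'][260:380,280:500],I['top'][140:260,330:550]]);cv2.imwrite('pics/c0.png',cv2.resize(v,None,fx=1.8,fy=1.8,interpolation=2))
E
```

```text
red side [358.9 288.6] [348, 276, 23, 26, 501] [ 0.461 -0.173  0.1  ]
red top [400.9 241.2] [394, 234, 14, 16, 153] [ 0.463 -0.166  0.1  ]
green side [400.9 280.1] [390, 268, 24, 26, 496] [ 0.55  -0.199  0.1  ]
green side [468.5 332.8] [454, 318, 30, 31, 696] [ 0.57  -0.363  0.1  ]
green top [461.6 206.4] [455, 199, 15, 15, 169] [ 0.573 -0.359  0.1  ]
green top [409.4 212.7] [402, 206, 15, 15, 172] [ 0.552 -0.193  0.1  ]
purple side [306.8 276.2] [295, 254, 25, 45, 968] [ 0.387 -0.087  0.1  ]
purple side [390.1 342.1] [374, 316, 33, 53, 1368] [ 0.436 -0.304  0.1  ]
purple top [433.  243.5] [423, 235, 21, 18, 311] [ 0.456 -0.265  0.1  ]
purple top [359.2 260.1] [350, 251, 19, 19, 274] [ 0.405 -0.037  0.1  ]
blue side [338.9 202.3] [270, 155, 130, 107, 7087] [0.594 0.106 0.1  ]
blue side [307.7 229.9] [274, 200, 63, 66, 637] [0.464 0.048 0.1  ]
blue top [296.1 197.8] [240, 162, 114, 73, 7383] [0.595 0.157 0.1  ]
red [358.9 288.6] [400.9 241.2] [ 0.4644 -0.1673  0.0929] 0.0017
green [400.9 280.1] [409.4 212.7] [ 0.5533 -0.195   0.0939] 0.002
green [468.5 332.8] [461.6 206.4] [ 0.5741 -0.3609  0.0937] 0.0007
purple [306.8 276.2] [359.2 260.1] [ 0.408  -0.0423  0.048 ] 0.0027
purple [390.1 342.1] [433.  243.5] [ 0.4614 -0.2785  0.0482] 0.0025
[[238.16467 167.57559]
 [350.1455  161.23706]
 [353.9035  227.62811]
 [241.92267 233.96664]]
[[ 0.6848  0.3363  0.12  ]
 [ 0.7074 -0.0083  0.12  ]
 [ 0.5019 -0.0193  0.12  ]
 [ 0.4799  0.3194  0.12  ]] [np.float64(0.2055), np.float64(0.3453), np.float64(0.2059), np.float64(0.3394)] [0.5935063  0.15703023 0.12      ]
bar [[0.44106401 0.20857372 0.117     ]
 [0.44686759 0.08308189 0.117     ]]
tape [ 0.70083726 -0.12308197  0.048     ] carton [0.40984111 0.54420285 0.09      ] marker [0.35563741 0.21157574 0.01      ] [0.24565417 0.26128057 0.01      ]
```

View pics/c0.png

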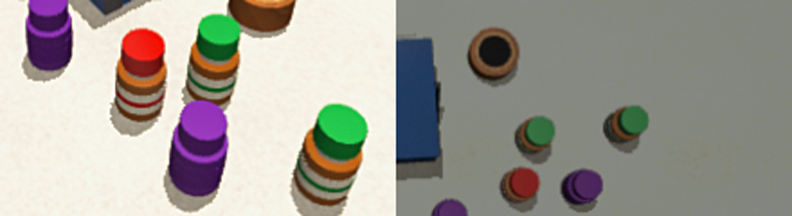

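The enlarged crop confirms three real jars with amber bodies, white labels and coloured bands: the red one, and two green ones. The two all-purple ones are the look-alikes, so I leave those alone. Triangulated cap centres are red (0.464,-0.167), green (0.553,-0.195) and green (0.574,-0.361), all at z≈0.093, which fits the stated cap height. The chest centre is at (0.594,0.157) with yaw ≈3.5°, and the lid measures 206×342 mm as it should. Next I move above the lid bar with the jaws along the chest's x axis.

Call:
step_arm(
  rows=[
    [[-0.23,1.98,-4.13,0,0,0,-5.73],[-0.23,1.98,-4.13,0,0,0,-5.73],[-0.23,1.98,-4.13,0,0,0,-5.73],[-0.23,1.98,-4.13,0,0,0,-5.73],[-0.23,1.98,-4.13,0,0,0,-5.73],[-0.23,1.98,-4.13,0,0,0,-5.73],[-0.23,1.98,-4.13,0,0,0,-5.73],[-0.23,1.98,-4.13,0,0,0,-5.73],[-0.23,1.98,-4.13,0,0,0,-5.73],[-0.23,1.98,-4.13,0,0,0,-5.73],[-0.23,1.98,-4.13,0,0,0,-5.73],[-0.23,1.98,-4.13,0,0,0,-5.73]],
  ],
)

```text
clock: 1.6
tool_pos: [0.443, 0.146, 0.2265]
orientation: [-90.0, -0.0, 93.4]
force: [0.1, 0.7, 0.0]
opening: 0.0334
```

Call:
step_arm(
  rows=[
    [[-0.23,0,0,0,0,0,0],[-0.23,0,0,0,0,0,0]],
  ],
)

```text
clock: 1.85
tool_pos: [0.4427, 0.1473, 0.2264]
orientation: [-90.0, 0.0, 93.5]
force: [-0.1, 0.2, 0.4]
opening: 0.0339
```

Call:
step_arm(
  rows=[
    [[-0.23,0,0,-2,0,0,0],[-0.23,0,0,-2,0,0,0],[-0.23,0,0,-2,0,0,0],[-0.23,0,0,-2,0,0,0],[-0.23,0,0,-1,0,0,0],[-0.23,0,0,-1,0,0,0],[-0.23,0,0,-1,0,0,0]],
  ],
)

```text
clock: 2.72
tool_pos: [0.4429, 0.1479, 0.1164]
orientation: [-90.0, -0.0, 93.6]
force: [0.4, 0.6, 0.9]
opening: 0.0342
```

```bash
python3 - <<'E'
from h import *
snap('side','s1.png',3,(230,130,430,300))
E
```

```text
(no output)
```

View pics/s1.png

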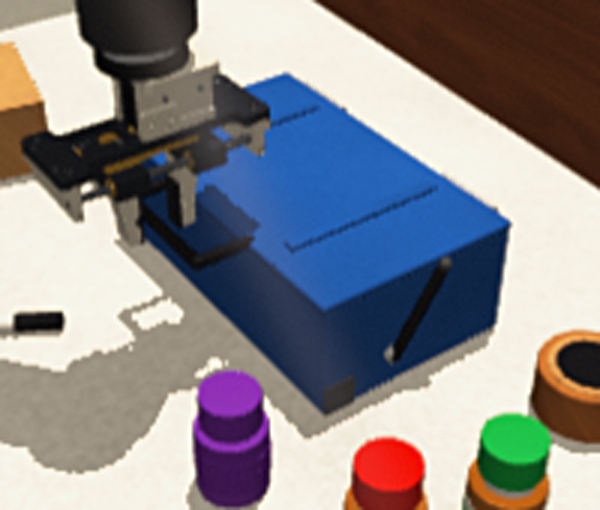

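The fingers straddle the bar, at about (190,230) in the crop. The gripper's wide side runs along the jaw direction, well above the lid. I go down and close.

Call:
step_arm(
  rows=[
    [[-0.23,0,0,-0.9,0,0,0],[-0.23,0,0,-0.9,0,0,0],[-1,0,0,0,0,0,0],[-1,0,0,0,0,0,0],[-1,0,0,0,0,0,0],[-1,0,0,0,0,0,0],[-1,0,0,0,0,0,0]],
  ],
)

```text
clock: 3.65
tool_pos: [0.4474, 0.148, 0.1008]
orientation: [-90.5, -0.0, 93.6]
force: [18.6, -10.2, -2.3]
opening: 0.011
```

```bash
python3 - <<'E'
import numpy as np
# arc of bar around hinge: chest-x and z steps, cm, 24 steps to 1.45 rad
r=25.2;a0=np.arctan2(.5,25.2)
for A in (np.linspace(0,1.48,31),):
    x=-r*np.cos(A)-0*A; z=r*np.sin(A)
    for i,(d,e) in enumerate(zip(np.diff(x),np.diff(z))): print(i,round(d*.998,2),round(d*.061,2),round(e,2),end='; ')
E
```

```text
0 0.03 0.0 1.24; 1 0.09 0.01 1.24; 2 0.15 0.01 1.23; 3 0.21 0.01 1.22; 4 0.27 0.02 1.21; 5 0.33 0.02 1.2; 6 0.39 0.02 1.18; 7 0.45 0.03 1.16; 8 0.51 0.03 1.14; 9 0.56 0.03 1.11; 10 0.61 0.04 1.08; 11 0.67 0.04 1.05; 12 0.72 0.04 1.01; 13 0.77 0.05 0.98; 14 0.81 0.05 0.94; 15 0.86 0.05 0.9; 16 0.9 0.06 0.85; 17 0.94 0.06 0.81; 18 0.98 0.06 0.76; 19 1.02 0.06 0.71; 20 1.05 0.06 0.66; 21 1.08 0.07 0.61; 22 1.11 0.07 0.55; 23 1.14 0.07 0.5; 24 1.16 0.07 0.44; 25 1.18 0.07 0.38; 26 1.2 0.07 0.32; 27 1.21 0.07 0.26; 28 1.22 0.07 0.2; 29 1.23 0.08 0.14;
```

Call:
step_arm(
  rows=[
    [[-1,0.5,0,0,0,0,0],[-1,0,0,0,0,0,0]],
  ],
)

```text
clock: 3.9
tool_pos: [0.4474, 0.1478, 0.0985]
orientation: [-90.0, -0.1, 93.5]
force: [-3.0, 2.9, -0.8]
opening: 0.0106
```

Call:
step_arm(
  rows=[
    [[-1,0.03,0,1.24,0,0,0],[-1,0.09,0,1.24,0,0,0],[-1,0.15,0.01,1.23,0,0,0],[-1,0.21,0.01,1.22,0,0,0],[-1,0.27,0.02,1.21,0,0,0],[-1,0.33,0.02,1.2,0,0,0]],
  ],
)

```text
clock: 4.65
tool_pos: [0.4603, 0.1485, 0.1735]
orientation: [-90.2, -0.1, 93.6]
force: [10.4, 2.1, -6.1]
opening: 0.0109
```

Call:
step_arm(
  rows=[
    [[-1,0.39,0.02,1.18,0,0,0],[-1,0.45,0.03,1.16,0,0,0],[-1,0.51,0.03,1.14,0,0,0],[-1,0.56,0.03,1.11,0,0,0],[-1,0.61,0.04,1.08,0,0,0],[-1,0.67,0.04,1.05,0,0,0],[-1,0.72,0.04,1.01,0,0,0],[-1,0.77,0.05,0.98,0,0,0],[-1,0.81,0.05,0.94,0,0,0],[-1,0.86,0.05,0.9,0,0,0]],
  ],
)

```text
clock: 5.9
tool_pos: [0.5255, 0.1527, 0.2755]
orientation: [-90.2, -0.1, 93.5]
force: [28.6, 3.8, -32.6]
opening: 0.0108
```

Call:
step_arm(
  rows=[
    [[-1,0.9,0.06,0.85,0,0,0],[-1,0.94,0.06,0.81,0,0,0],[-1,0.98,0.06,0.76,0,0,0],[-1,1.02,0.06,0.71,0,0,0],[-1,1.05,0.06,0.66,0,0,0],[-1,1.08,0.07,0.61,0,0,0],[-1,1.11,0.07,0.55,0,0,0],[-1,1.14,0.07,0.5,0,0,0]],
  ],
)

```text
clock: 6.9
tool_pos: [0.6037, 0.1577, 0.3282]
orientation: [-89.7, -0.0, 93.5]
force: [6.5, 5.2, -19.9]
opening: 0.0104
```

Call:
step_arm(
  rows=[
    [[-1,1.16,0.07,0.25,0,0,0],[-1,1.18,0.07,0.2,0,0,0],[-1,1.2,0.07,0.2,0,0,0],[-1,1.21,0.07,0.15,0,0,0],[-1,1.22,0.07,0.1,0,0,0],[-1,0.3,0,0,0,0,0]],
  ],
)

```text
clock: 7.65
tool_pos: [0.668, 0.1616, 0.3438]
orientation: [-90.2, -0.1, 93.6]
force: [-1.2, 8.6, 9.4]
opening: 0.011
```

Call:
step_arm(
  rows=[
    [[-0.1,0,0,0,0,0,0],[-0.1,0,0,0,0,0,0],[-0.1,0,0,1,0,0,0],[-0.1,0,0,2,0,0,0],[-0.1,0,0,3,0,0,0],[-0.1,-3,0,3,0,0,0],[-0.1,-5,0,0,0,0,0],[-0.1,-5,0,0,0,0,0],[-0.1,-4,-4,0,0,0,0],[-0.1,-2,-5,-2,0,0,0],[-0.1,0,-5,-4,0,0,0],[-0.1,0,-5,-4,0,0,0]],
  ],
)

```text
clock: 9.15
tool_pos: [0.4758, -0.0289, 0.3331]
orientation: [-90.1, -0.0, 93.6]
force: [2.0, -0.1, -0.6]
opening: 0.0392
```

Call:
step_arm(
  rows=[
    [[-1,0,-5,-3,0,0,0],[-1,0,-5,-3,0,0,0],[-1,0,0,0,0,0,0],[-1,0,0,0,0,0,0]],
  ],
)

```text
clock: 9.65
tool_pos: [0.4768, -0.1276, 0.2735]
orientation: [-90.0, 0.0, 93.5]
force: [-0.1, -0.9, 0.5]
opening: 0.005
```

```bash
python3 - <<'E'
from h import *
a=snap('side','s2.png');b=snap('top','t2.png')
cv2.imwrite('pics/st2.png',np.hstack([a[100:400,240:640],b[100:400,200:600]]))
print(ctrl.get_obs()['tool_pos'])
for c in('red','green'):
    for n,i in(('side',a),('top',b)):
        for k in blobs(i,c,30): print(c,n,k[0],k[1],onz(n,k[0],.093).round(3))
E
```

```text
[ 0.47739483 -0.12657085  0.27395873]
red side [312.6 199.6] [299, 191, 29, 18, 257] [0.544 0.164 0.093]
red side [358.8 288.9] [348, 277, 23, 25, 493] [ 0.465 -0.168  0.093]
red side [356.2 316.5] [345, 311, 25, 9, 36] [ 0.42  -0.222  0.093]
red top [403.  245.2] [400, 243, 8, 6, 40] [ 0.451 -0.173  0.093]
green side [346.9 220.3] [328, 210, 41, 23, 464] [0.573 0.036 0.093]
green side [400.9 280.1] [390, 268, 24, 26, 495] [ 0.555 -0.195  0.093]
green side [396.4 308. ] [385, 302, 25, 9, 40] [ 0.499 -0.247  0.093]
green side [468.5 332.8] [454, 318, 30, 31, 696] [ 0.575 -0.361  0.093]
green side [458.5 362. ] [446, 351, 28, 16, 47] [ 0.515 -0.393  0.093]
green top [326.7 189. ] [299, 172, 47, 34, 783] [0.625 0.063 0.093]
green top [463.8 206. ] [459, 200, 10, 14, 106] [ 0.575 -0.368  0.093]
```

View pics/st2.png

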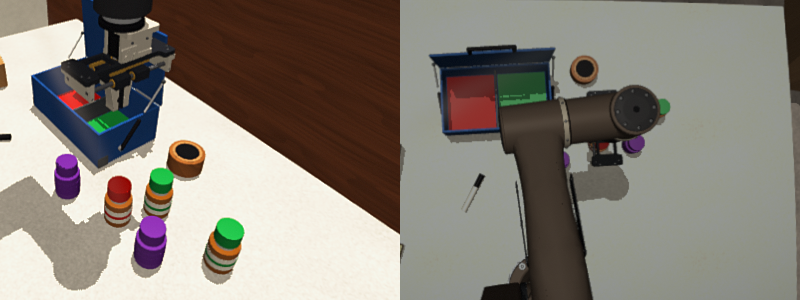

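The lid stands open and the arm is clear of it. The red liner is in the +y bay (crop ~(470,100)) and the green liner in the -y bay (~(525,90)). The jars have not moved. Next I press the red cap with the fingers shut.

Call:
step_arm(
  rows=[
    [[-1,-0.23,-0.67,-1.5,0,0,7],[-1,-0.23,-0.67,-1.5,0,0,7],[-1,-0.23,-0.67,-1.5,0,0,7],[-1,-0.23,-0.67,-2,0,0,7],[-1,-0.23,-0.67,-2.5,0,0,7],[-1,-0.23,-0.67,-2.5,0,0,6.5],[-1,0,0,-1.5,0,0,0],[-1,0,0,-1,0,0,0],[-1,0,0,0,0,0,0]],
  ],
)

```text
clock: 10.88
tool_pos: [0.4633, -0.1669, 0.1328]
orientation: [-90.0, -0.0, 135.0]
force: [-0.0, -0.5, 1.0]
opening: 0.0003
```

Call:
step_arm(
  rows=[
    [[-1,0,0,-0.5,0,0,0],[-1,0,0,-0.5,0,0,0],[-1,0,0,-0.5,0,0,0],[-1,0,0,-0.5,0,0,0],[-1,0,0,-0.3,0,0,0],[-1,0,0,-0.3,0,0,0]],
  ],
)

```text
clock: 11.62
tool_pos: [0.4632, -0.1674, 0.1067]
orientation: [-90.0, 0.0, 135.0]
force: [0.4, -0.8, 1.4]
opening: 0.0004
```

Call:
step_arm(
  rows=[
    [[-1,0,0,-0.2,0,0,0],[-1,0,0,-0.2,0,0,0],[-1,0,0,-0.2,0,0,0],[-1,0,0,-0.2,0,0,0],[-1,0,0,-0.2,0,0,0],[-1,0,0,0,0,0,0]],
  ],
)

```text
clock: 12.38
tool_pos: [0.4636, -0.1676, 0.0982]
orientation: [-90.0, 0.1, 135.1]
force: [-3.8, 1.9, 14.4]
opening: 0.0005
```

Call:
step_arm(
  rows=[
    [[-1,0,0,-0.2,0,0,0],[-1,0,0,0,0,0,0]],
  ],
)

```text
clock: 12.62
tool_pos: [0.4644, -0.1679, 0.0981]
orientation: [-90.1, 0.2, 135.1]
force: [-9.5, 3.3, 30.9]
opening: 0.0006
```

Red cap is home: the tool stopped at 0.098 m under 31 N. Next is the first green cap.

Call:
step_arm(
  rows=[
    [[-1,0,0,2,0,0,0],[-1,0,0,2,0,0,0],[-1,3,-0.9,0,0,0,0],[-1,3,-0.9,0,0,0,0],[-1,3,-0.9,0,0,0,0],[-1,0,0,-1,0,0,0],[-1,0,0,-1,0,0,0],[-1,0,0,-0.5,0,0,0],[-1,0,0,-0.4,0,0,0],[-1,0,0,-0.4,0,0,0],[-1,0,0,-0.4,0,0,0],[-1,0,0,0,0,0,0]],
  ],
)

```text
clock: 14.12
tool_pos: [0.5528, -0.1943, 0.0985]
orientation: [-90.0, 0.0, 135.1]
force: [-1.0, 1.3, 4.2]
opening: 0.0005
```

Call:
step_arm(
  rows=[
    [[-1,0,0,-0.2,0,0,0],[-1,0,0,-0.1,0,0,0],[-1,0,0,0,0,0,0]],
  ],
)

```text
clock: 14.5
tool_pos: [0.554, -0.1948, 0.0984]
orientation: [-90.1, 0.2, 135.1]
force: [-8.1, 2.5, 24.4]
opening: 0.0008
```

Call:
step_arm(
  rows=[
    [[-1,0,0,2,0,0,0],[-1,0,0,2,0,0,0],[-1,0.5,-4.15,0,0,0,0],[-1,0.5,-4.15,0,0,0,0],[-1,0.5,-4.15,0,0,0,0],[-1,0.5,-4.15,0,0,0,0],[-1,0,0,-1,0,0,0],[-1,0,0,-1,0,0,0],[-1,0,0,-0.5,0,0,0],[-1,0,0,-0.4,0,0,0],[-1,0,0,-0.4,0,0,0],[-1,0,0,-0.3,0,0,0]],
  ],
)

```text
clock: 16.0
tool_pos: [0.5735, -0.3598, 0.1]
orientation: [-90.0, 0.1, 135.1]
force: [-1.6, 1.3, 6.1]
opening: 0.0003
```

Call:
step_arm(
  rows=[
    [[-1,0,0,-0.2,0,0,0],[-1,0,0,-0.2,0,0,0],[-1,0,0,-0.1,0,0,0],[-1,0,0,0,0,0,0]],
  ],
)

```text
clock: 16.5
tool_pos: [0.5745, -0.3605, 0.0986]
orientation: [-90.0, 0.3, 135.2]
force: [-6.0, 4.4, 24.0]
opening: 0.0006
```

All three caps are home, with tool z at 0.098–0.0986 under 24–31 N. I am already over the far green jar, so I rise, open, turn the jaws to the chest's x axis and pick it up first.

Call:
step_arm(
  rows=[
    [[-1,0,0,2,0,0,0],[1,0,0,2,0,0,-6.9],[1,0,0,1.5,0,0,-6.9],[1,0,0,0,0,0,-6.9],[1,0,0,0,0,0,-6.9],[1,0,0,0,0,0,-6.9],[1,0,0,0,0,0,-7],[1,0,0,0,0,0,0],[1,0,0,0,0,0,0]],
  ],
)

```text
clock: 17.62
tool_pos: [0.5733, -0.36, 0.149]
orientation: [-90.0, 0.0, 93.7]
force: [-1.0, 0.4, -1.0]
opening: 0.0747
```

```bash
python3 - <<'E'
from h import *
a=snap('side','s3.png',2.5,(300,180,540,400))
print(ctrl.get_obs()['tool_pos'],ctrl.get_obs()['opening'])
for c in('red','green'):
    for k in blobs(a,c,200): print(c,k[0],k[1],onz('side',k[0],.093).round(3))
E
```

```text
[ 0.57325765 -0.36011988  0.1489659 ] 0.0788593231703868
red [319.3 196.7] [299, 185, 42, 24, 483] [0.567 0.166 0.093]
red [358.6 291.5] [348, 279, 23, 26, 498] [ 0.46  -0.174  0.093]
green [347.1 220. ] [328, 209, 41, 24, 472] [0.574 0.037 0.093]
green [400.2 283.4] [389, 271, 23, 26, 465] [ 0.547 -0.201  0.093]
green [467.8 338.4] [453, 325, 29, 26, 529] [ 0.565 -0.368  0.093]
```

View pics/s3.png

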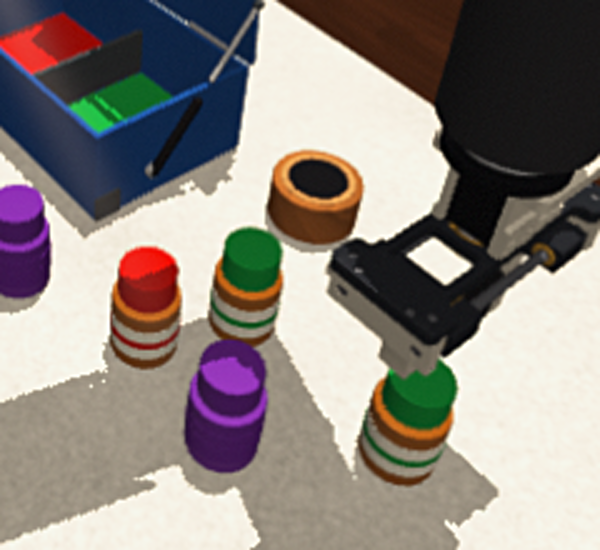

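All caps are visibly seated and the jars have not moved. The fingers straddle the far green jar at crop (420,390). I descend to grip its body.

Call:
step_arm(
  rows=[
    [[1,0,0,-2,0,0,0],[1,0,0,-2,0,0,0],[1,0,0,-2,0,0,0],[1,0,0,-2,0,0,0],[1,0,0,-1.4,0,0,0],[1,0,0,-1.4,0,0,0],[1,0,0,0,0,0,0],[-1,0,0,0,0,0,0],[-1,0,0,0,0,0,0],[-1,0,0,0,0,0,0],[-1,0,0,0,0,0,0]],
  ],
)

```text
clock: 19.05
tool_pos: [0.5737, -0.3605, 0.0415]
orientation: [-90.1, 0.0, 93.6]
force: [0.3, 0.8, 1.7]
opening: 0.0591
```

Call:
step_arm(
  rows=[
    [[-1,0,0,2,0,0,0],[-1,0,0,3,0,0,0],[-1,0,0,4,0,0,0],[-1,0,0,4,0,0,0],[-1,0,0,4,0,0,0],[-1,0,0,0,0,0,0]],
  ],
)

```text
clock: 19.8
tool_pos: [0.5746, -0.3611, 0.2148]
orientation: [-90.3, 0.2, 93.6]
force: [0.3, -0.2, -2.7]
opening: 0.0592
```

```bash
python3 - <<'E'
from h import *
b=snap('top','t4.png',4,(210,110,410,250))
print(ctrl.get_obs()['tool_pos'],ctrl.get_obs()['opening'])
h=cv2.cvtColor(b,cv2.COLOR_BGR2HSV);H,S,V=cv2.split(h)
for c,m in(('red',((H<5)|(H>174))&(S>150)&(V>50)),('green',(H>45)&(H<85)&(S>100)&(V>30))):
    m=m.astype('uint8');m[:120]=0;m[250:]=0;m[:,:220]=0;m[:,360:]=0
    m=cv2.morphologyEx(m,cv2.MORPH_OPEN,np.ones((5,5)))
    cn=max(cv2.findContours(m,0,2)[0],key=cv2.contourArea);r=cv2.boxPoints(cv2.minAreaRect(cn))
    P=np.array([onz('top',q,.008) for q in r]);print(c,r.round(),P.round(3).tolist(),P.mean(0).round(4))
E
```

```text
[ 0.57349061 -0.36034073  0.21212453] 0.059618946213066355
red [[247. 189.]
 [294. 187.]
 [296. 227.]
 [249. 229.]] [[0.637, 0.322, 0.008], [0.647, 0.169, 0.008], [0.516, 0.16, 0.008], [0.506, 0.312, 0.008]] [0.5763 0.2406 0.008 ]
green [[297. 174.]
 [344. 171.]
 [348. 224.]
 [300. 227.]] [[0.689, 0.16, 0.008], [0.701, 0.003, 0.008], [0.525, -0.008, 0.008], [0.514, 0.147, 0.008]] [0.6074 0.0754 0.008 ]
```

View pics/t4.png

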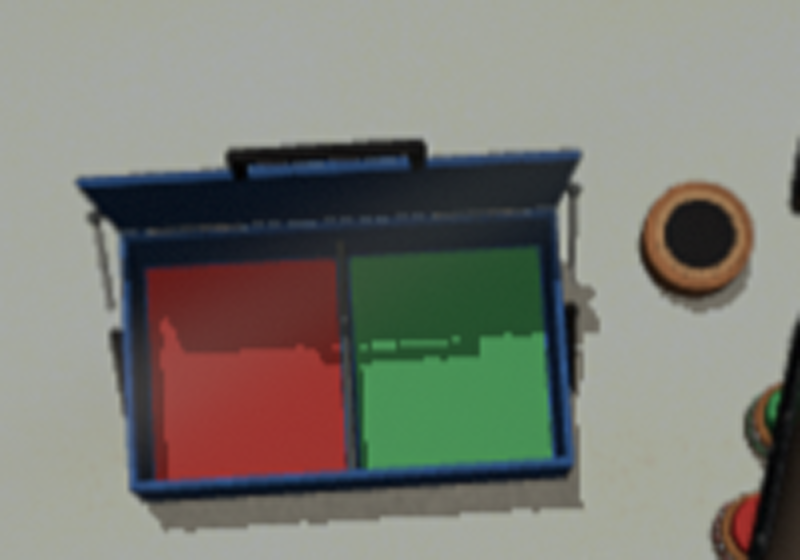

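The top view shows both bays clear. The divider is at crop x≈345 and the struts lie outside the walls. The liner centres are green (0.603,0.073) and red (0.593,0.243), which agrees with the chest pose from the handle. I carry the jar round the front of the strut and into the green bay.

Call:
step_arm(
  rows=[
    [[-1,-1.23,4.04,0,0,0,0],[-1,-1.23,4.04,0,0,0,0],[-1,-1.23,4.04,0,0,0,0],[-1,-1.23,4.04,0,0,0,0],[-1,-1.23,4.04,0,0,0,0],[-1,-1.23,4.04,0,0,0,0],[-1,-1.23,4.04,0,0,0,0],[-1,-1.23,4.04,0,0,0,0],[-1,-1.23,4.04,0,0,0,0],[-1,-1.23,4.04,0,0,0,0],[-1,0,0,0,0,0,0],[-1,0,0,0,0,0,0]],
  ],
)

```text
clock: 21.35
tool_pos: [0.4494, 0.0435, 0.2098]
orientation: [-89.9, 0.0, 93.6]
force: [-0.8, -0.4, -3.3]
opening: 0.0595
```

Call:
step_arm(
  rows=[
    [[-1,3.2,0,0,0,0,0],[-1,3.2,0,0,0,0,0],[-1,3.2,0,0,0,0,0],[-1,3.3,0,0,0,0,0],[-1,0,0,0,0,0,0],[-1,0,0,0,0,0,0]],
  ],
)

```text
clock: 22.1
tool_pos: [0.5785, 0.0425, 0.2097]
orientation: [-89.9, 0.0, 93.4]
force: [-0.3, 0.3, -2.3]
opening: 0.0595
```

Call:
step_arm(
  rows=[
    [[-1,0.1,0.1,-2.5,0,0,0],[-1,0,0,-2.5,0,0,0],[-1,0,0,-2.5,0,0,0],[-1,0,0,-2.5,0,0,0],[-1,0,0,-2.5,0,0,0],[-1,0,0,-1.5,0,0,0],[-1,0,0,-1,0,0,0],[-1,0,0,-0.5,0,0,0],[-1,0,0,-0.2,0,0,0],[-1,0,0,0,0,0,0]],
  ],
)

```text
clock: 23.35
tool_pos: [0.5805, 0.0447, 0.0543]
orientation: [-90.0, -0.0, 93.6]
force: [0.3, 0.2, -2.6]
opening: 0.0594
```

Call:
step_arm(
  rows=[
    [[-1,0,0,-0.2,0,0,0],[-1,0,0,-0.2,0,0,0],[-1,0,0,0,0,0,0]],
  ],
)

```text
clock: 23.72
tool_pos: [0.58, 0.0446, 0.0497]
orientation: [-90.0, 0.0, 93.5]
force: [-0.2, 0.9, -2.7]
opening: 0.0596
```

Call:
step_arm(
  rows=[
    [[-1,0,0,-0.2,0,0,0],[-1,0,0,0,0,0,0]],
  ],
)

```text
clock: 23.98
tool_pos: [0.5803, 0.0447, 0.0494]
orientation: [-90.0, 0.0, 93.6]
force: [-5.0, 0.9, 12.5]
opening: 0.0591
```

Contact with the liner. I release and rise, then back out the front and over to the nearer green jar.

Call:
step_arm(
  rows=[
    [[0.5,0,0,0.1,0,0,0],[0.5,0,0,0,0,0,0],[0.5,0,0,0,0,0,0],[0.5,0,0,2,0,0,0],[0.5,0,0,3,0,0,0],[0.5,0,0,5,0,0,0],[0.5,0,0,5,0,0,0],[1,-5,0,0,0,0,0],[1,-5,0,0,0,0,0],[1,-3,-2,0,0,0,0],[1,0,-6,0,0,0,0],[1,0,-6,0,0,0,0]],
  ],
)

```text
clock: 25.48
tool_pos: [0.4501, -0.0961, 0.1995]
orientation: [-90.1, -0.0, 93.7]
force: [1.7, 0.1, 0.4]
opening: 0.0876
```

Call:
step_arm(
  rows=[
    [[1,0,-6,0,0,0,0],[1,0,-6,0,0,0,0],[1,0,-6,0,0,0,0],[1,0,-6,0,0,0,0],[1,0,0,0,0,0,0]],
  ],
)

```text
clock: 26.1
tool_pos: [0.4493, -0.3389, 0.1978]
orientation: [-89.9, -0.0, 93.3]
force: [0.1, 0.1, -0.5]
opening: 0.0877
```

```bash
python3 - <<'E'
from h import *
a=snap('side','s5.png');b=snap('top','t5.png')
cv2.imwrite('pics/st5.png',np.hstack([a[100:400,240:640],b[100:400,200:600]]))
print(ctrl.get_obs()['tool_pos'],ctrl.get_obs()['opening'])
B={}
for c in('red','green'):
    for n,i in(('side',a),('top',b)):
        for k in blobs(i,c,100): print(c,n,k[0],k[1],onz(n,k[0],.098).round(3))
E
```

```text
[ 0.44951521 -0.33587844  0.19815279] 0.08754771778511264
red side [319.3 196.7] [299, 185, 42, 24, 482] [0.564 0.16  0.098]
red side [354.3 292.1] [348, 279, 16, 26, 279] [ 0.449 -0.174  0.098]
green side [347.6 217.6] [328, 208, 41, 22, 471] [0.577 0.039 0.098]
green side [404.8 285.2] [394, 276, 19, 20, 204] [ 0.549 -0.213  0.098]
green top [327.  191.3] [299, 173, 47, 54, 803] [0.617 0.062 0.098]
green top [338.5 215.2] [323, 201, 24, 23, 154] [0.542 0.026 0.098]
```

View pics/st5.png

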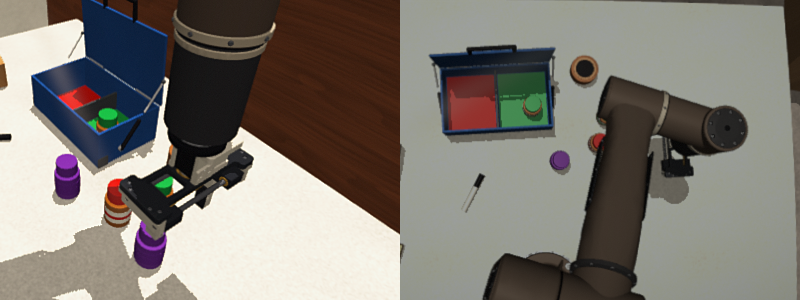

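The first green jar stands upright in the green bay, at side crop (107,120), and the other jars have not moved. I move above the nearer green jar with the jaws at 45°, which keeps them clear of the red and purple jars.

Call:
step_arm(
  rows=[
    [[1,1.73,2.37,0,0,0,6.9],[1,1.73,2.37,0,0,0,6.9],[1,1.73,2.37,0,0,0,6.9],[1,1.73,2.37,0,0,0,6.9],[1,1.73,2.37,0,0,0,6.9],[1,1.73,2.37,0,0,0,7],[1,0,0,-2,0,0,0],[1,0,0,-2.8,0,0,0],[1,0,0,0,0,0,0]],
  ],
)

```text
clock: 27.32
tool_pos: [0.5525, -0.1915, 0.1493]
orientation: [-89.9, -0.2, 135.2]
force: [0.6, 0.5, 0.3]
opening: 0.0877
```

```bash
python3 - <<'E'
from h import *
a=snap('side','s6.png',2.5,(300,180,540,400))
print(ctrl.get_obs()['tool_pos'],ctrl.get_obs()['opening'])
for c in('red','green'):
    for k in blobs(a,c,100): print(c,k[0],k[1],onz('side',k[0],.093).round(3))
E
```

```text
[ 0.55357932 -0.19199292  0.15086765] 0.08767849777479339
red [319.3 196.7] [299, 185, 42, 24, 482] [0.567 0.166 0.093]
red [358.6 291.6] [347, 279, 24, 26, 497] [ 0.46  -0.174  0.093]
green [347.6 217.6] [328, 208, 41, 22, 472] [0.581 0.045 0.093]
green [399.9 285.8] [389, 272, 23, 25, 350] [ 0.543 -0.206  0.093]
```

View pics/s6.png

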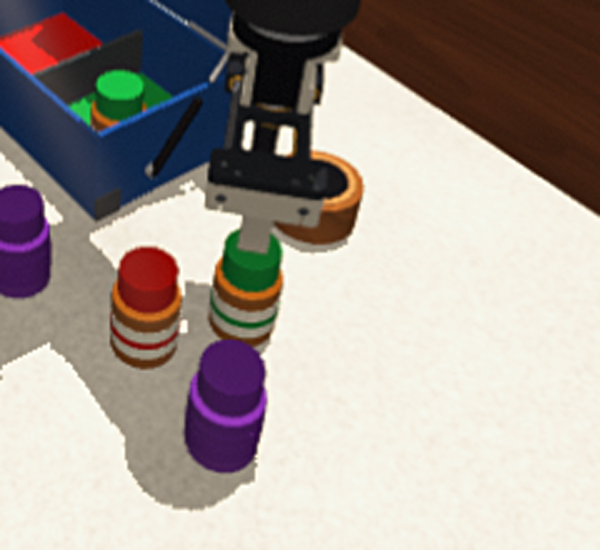

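Nothing has moved, and the fingers straddle the green jar at crop (250,240). I descend and grip.

Call:
step_arm(
  rows=[
    [[1,0,-0.15,-2,0,0,0],[1,0,0,-2,0,0,0],[1,0,0,-2,0,0,0],[1,0,0,-2,0,0,0],[1,0,0,-1.4,0,0,0],[1,0,0,-1.4,0,0,0],[1,0,0,0,0,0,0],[-1,0,0,0,0,0,0],[-1,0,0,0,0,0,0],[-1,0,0,0,0,0,0],[-1,0,0,0,0,0,0]],
  ],
)

```text
clock: 28.75
tool_pos: [0.5541, -0.1947, 0.0433]
orientation: [-90.0, 0.0, 135.0]
force: [-1.0, 0.2, 2.4]
opening: 0.0594
```

Call:
step_arm(
  rows=[
    [[-1,0,0,2,0,0,0],[-1,0,0,3,0,0,0],[-1,0,0,4,0,0,0],[-1,0,0,4,0,0,0],[-1,0,0,4,0,0,0],[-1,0,0,0,0,0,0],[-1,0,0,0,0,0,0]],
  ],
)

```text
clock: 29.62
tool_pos: [0.5532, -0.1944, 0.2119]
orientation: [-90.0, -0.1, 135.0]
force: [-0.9, 1.0, -2.9]
opening: 0.0597
```

Call:
step_arm(
  rows=[
    [[-1,-1.29,3.89,0,0,0,-5.19],[-1,-1.29,3.89,0,0,0,-5.19],[-1,-1.29,3.89,0,0,0,-5.19],[-1,-1.29,3.89,0,0,0,-5.19],[-1,-1.29,3.89,0,0,0,-5.19],[-1,-1.29,3.89,0,0,0,-5.19],[-1,-1.29,3.89,0,0,0,-5.19],[-1,-1.29,3.89,0,0,0,-5.19],[-1,0,0,0,0,0,0],[-1,0,0,0,0,0,0]],
  ],
)

```text
clock: 30.88
tool_pos: [0.4501, 0.1162, 0.2117]
orientation: [-89.9, 0.1, 93.6]
force: [0.7, -0.5, -1.8]
opening: 0.0591
```

Call:
step_arm(
  rows=[
    [[-1,3.2,0,0,0,0,0],[-1,3.2,0,0,0,0,0],[-1,3.2,0,0,0,0,0],[-1,3,0,0,0,0,0],[-1,0,0,0,0,0,0],[-1,0,0,0,0,0,0]],
  ],
)

```text
clock: 31.62
tool_pos: [0.5762, 0.1154, 0.2119]
orientation: [-89.9, 0.0, 93.5]
force: [-0.6, -1.0, -1.8]
opening: 0.0592
```

Call:
step_arm(
  rows=[
    [[-1,0,0.2,-2.5,0,0,0],[-1,0,0,-2.5,0,0,0],[-1,0,0,-2.5,0,0,0],[-1,0,0,-2.5,0,0,0],[-1,0,0,-2.5,0,0,0],[-1,0,0,-1.5,0,0,0],[-1,0,0,-1,0,0,0],[-1,0,0,-0.5,0,0,0],[-1,0,0,-0.2,0,0,0],[-1,0,0,-0.2,0,0,0],[-1,0,0,0,0,0,0]],
  ],
)

```text
clock: 33.0
tool_pos: [0.5769, 0.1186, 0.0541]
orientation: [-90.0, -0.0, 93.5]
force: [-0.5, -0.1, -2.0]
opening: 0.0594
```

Call:
step_arm(
  rows=[
    [[-1,0,0,-0.2,0,0,0],[-1,0,0,-0.2,0,0,0],[-1,0,0,0,0,0,0]],
  ],
)

```text
clock: 33.38
tool_pos: [0.5769, 0.1187, 0.0512]
orientation: [-90.0, -0.0, 93.6]
force: [-4.0, 0.2, 9.3]
opening: 0.0595
```

Call:
step_arm(
  rows=[
    [[0.5,0,0,0.1,0,0,0],[0.5,0,0,0,0,0,0],[0.5,0,0,0,0,0,0],[0.5,0,0,2,0,0,0],[0.5,0,0,3,0,0,0],[0.5,0,0,5,0,0,0],[0.5,0,0,5,0,0,0],[1,-4,0,0,0,0,0],[1,-4,0,0,0,0,0],[1,-3.3,-4,0,0,0,0],[1,0,-6,0,0,0,0],[1,0,-6,0,0,0,0]],
  ],
)

```text
clock: 34.88
tool_pos: [0.4634, -0.0425, 0.2014]
orientation: [-90.1, -0.0, 93.7]
force: [1.3, 0.0, 0.5]
opening: 0.0873
```

Call:
step_arm(
  rows=[
    [[1,0,-6,0,0,0,0],[1,0,-4,0,0,0,0],[1,0,-2.5,0,0,0,0],[1,0,0,-2,0,0,0],[1,0,0,-2.8,0,0,0],[1,0,0,0,0,0,0]],
  ],
)

```text
clock: 35.62
tool_pos: [0.4622, -0.1665, 0.1512]
orientation: [-89.8, -0.0, 93.5]
force: [0.7, -0.0, 0.3]
opening: 0.0879
```

```bash
python3 - <<'E'
from h import *
a=snap('side','s7.png',2.5,(270,160,510,380))
print(ctrl.get_obs()['tool_pos'],ctrl.get_obs()['opening'])
for c in('red','green'):
    for k in blobs(a,c,100): print(c,k[0],k[1],onz('side',k[0],.093).round(3))
E
```

```text
[ 0.4633177  -0.16662778  0.15262663] 0.08746645201123167
red [316.5 196.3] [299, 185, 42, 24, 382] [0.562 0.172 0.093]
red [358.6 291.6] [348, 279, 23, 26, 497] [ 0.46  -0.174  0.093]
green [335.3 207.9] [323, 196, 25, 30, 402] [0.577 0.097 0.093]
```

View pics/s7.png

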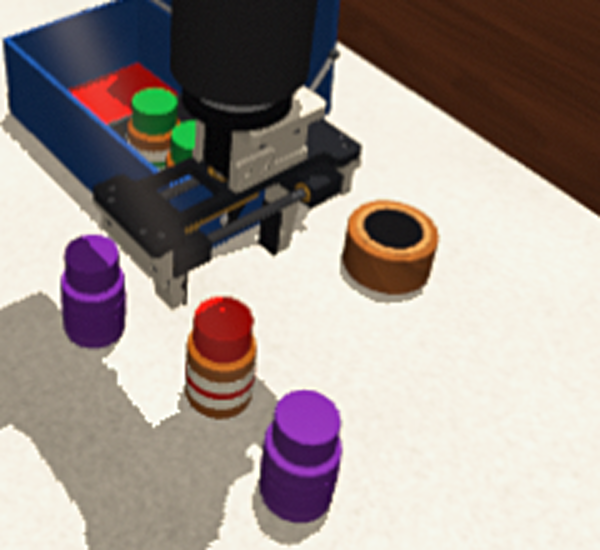

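Both green jars stand in the green bay. The red jar at crop (222,330) has not moved and lies under the midpoint of the fingers. I grip it.

Call:
step_arm(
  rows=[
    [[1,0,0,-2,0,0,0],[1,0,0,-2,0,0,0],[1,0,0,-2,0,0,0],[1,0,0,-2,0,0,0],[1,0,0,-1.4,0,0,0],[1,0,0,-1.4,0,0,0],[1,0,0,0,0,0,0],[-1,0,0,0,0,0,0],[-1,0,0,0,0,0,0],[-1,0,0,0,0,0,0],[-1,0,0,0,0,0,0]],
  ],
)

```text
clock: 37.05
tool_pos: [0.4645, -0.1665, 0.0454]
orientation: [-90.1, 0.0, 93.5]
force: [0.3, 0.5, 2.6]
opening: 0.0597
```

Call:
step_arm(
  rows=[
    [[-1,0,0,2,0,0,0],[-1,0,0,3,0,0,0],[-1,0,0,4,0,0,0],[-1,0,0,4,0,0,0],[-1,0,0,4,0,0,0],[-1,0,0,0,0,0,0],[-1,0,0,0,0,0,0]],
  ],
)

```text
clock: 37.92
tool_pos: [0.4628, -0.1662, 0.2139]
orientation: [-89.9, -0.0, 93.5]
force: [-0.9, 0.1, -3.0]
opening: 0.0593
```

Call:
step_arm(
  rows=[
    [[-1,-0.13,4.07,0,0,0,0],[-1,-0.13,4.07,0,0,0,0],[-1,-0.13,4.07,0,0,0,0],[-1,-0.13,4.07,0,0,0,0],[-1,-0.13,4.07,0,0,0,0],[-1,-0.13,4.07,0,0,0,0],[-1,-0.13,4.07,0,0,0,0],[-1,-0.13,4.07,0,0,0,0],[-1,-0.13,4.07,0,0,0,0],[-1,-0.13,4.07,0,0,0,0],[-1,0,0,0,0,0,0],[-1,0,0,0,0,0,0]],
  ],
)

```text
clock: 39.42
tool_pos: [0.4499, 0.2399, 0.2133]
orientation: [-89.9, 0.1, 93.5]
force: [-0.3, -0.9, -3.7]
opening: 0.0593
```

Call:
step_arm(
  rows=[
    [[-1,3,0,0,0,0,0],[-1,3,0,0,0,0,0],[-1,3,0,0,0,0,0],[-1,2.8,0,0,0,0,0],[-1,0,0,0,0,0,0],[-1,0,0,0,0,0,0]],
  ],
)

```text
clock: 40.17
tool_pos: [0.5681, 0.2393, 0.2141]
orientation: [-89.9, 0.0, 93.4]
force: [-0.3, 0.3, -2.7]
opening: 0.0594
```

Call:
step_arm(
  rows=[
    [[-1,0,0,-2.5,0,0,0],[-1,0,0,-2.5,0,0,0],[-1,0,0,-2.5,0,0,0],[-1,0,0,-2.5,0,0,0],[-1,0,0,-2.5,0,0,0],[-1,0,0,-1.5,0,0,0],[-1,0,0,-1,0,0,0],[-1,0,0,-0.5,0,0,0],[-1,0,0,0,0,0,0]],
  ],
)

```text
clock: 41.3
tool_pos: [0.5689, 0.2407, 0.0601]
orientation: [-90.0, -0.0, 93.5]
force: [-0.4, 0.7, -2.0]
opening: 0.0593
```

Expected contact is at about z=0.0535.

Call:
step_arm(
  rows=[
    [[-1,0,0,-0.3,0,0,0],[-1,0,0,-0.2,0,0,0],[-1,0,0,-0.2,0,0,0],[-1,0,0,-0.1,0,0,0],[-1,0,0,0,0,0,0]],
  ],
)

```text
clock: 41.92
tool_pos: [0.5689, 0.2406, 0.0533]
orientation: [-90.0, -0.0, 93.6]
force: [-4.3, -0.3, 9.2]
opening: 0.0594
```

Call:
step_arm(
  rows=[
    [[0.5,0,0,0.1,0,0,0],[0.5,0,0,0,0,0,0],[0.5,0,0,0,0,0,0],[0.5,0,0,2,0,0,0],[0.5,0,0,3,0,0,0],[0.5,0,0,5,0,0,0],[0.5,0,0,5,0,0,0],[0.5,-4,0,0,0,0,0],[0.5,-4,0,0,0,0,0],[0.5,-3.8,-4,0,0,0,0],[0.5,0,-6,0,0,0,0],[0.5,0,-6,0,0,0,0]],
  ],
)

```text
clock: 43.42
tool_pos: [0.4502, 0.0795, 0.2033]
orientation: [-90.1, -0.0, 93.7]
force: [1.1, -0.3, -0.6]
opening: 0.0658
```

Call:
step_arm(
  rows=[
    [[0.5,0,-6,0.5,0,0,0],[0.5,0,-6,0.5,0,0,0],[0.5,0,-6,0.5,0,0,0],[0.5,0,-6,0.5,0,0,0],[0.5,0,-6,0.5,0,0,0],[0.5,0,-6,0.5,0,0,0],[0.5,0,-5,0.5,0,0,0],[0.5,0,0,0,0,0,0],[0.5,0,0,0,0,0,0]],
  ],
)

```text
clock: 44.55
tool_pos: [0.4504, -0.3295, 0.2374]
orientation: [-90.0, -0.0, 93.5]
force: [-0.0, -0.7, 0.3]
opening: 0.0656
```

```bash
python3 - <<'E'
from h import *
a=snap('side','s8.png');b=snap('top','t8.png')
k=lambda v:cv2.resize(v,None,fx=2,fy=2,interpolation=2)
cv2.imwrite('pics/st8.png',np.hstack([k(a[60:260,200:400]),k(b[110:310,190:390])]))
C=np.array([.598,.158]);t=np.radians(3.6);X=np.array([np.cos(t),np.sin(t)]);Y=np.array([-X[1],X[0]])
for n,p in(('g2',(.5803,.0447)),('g1',(.5769,.1187)),('r',(.5689,.2406))):
    d=np.array(p)-C; y=d@Y; print(n,(d@X).round(4),(y+(.085 if y<0 else -.085)).round(4))
    for nn in('side','top'): print(nn,proj(nn,[p[0],p[1],.106]).round(1))
o=ctrl.get_obs();print(o['clock'],o['tool_pos'],o['force'])
E
```

```text
g2 -0.0248 -0.027
side [[347.5 213.7]]
top [[332.7 202.5]]
g1 -0.0235 0.0471
side [[331.2 200.1]]
top [[308.6 203.4]]
r -0.0239 -0.0007
side [[306.8 180.7]]
top [[268.8 205.7]]
44.65 [ 0.45073157 -0.32866382  0.2378184 ] [0.64355175 0.23225655 0.16840512]
```

View pics/st8.png

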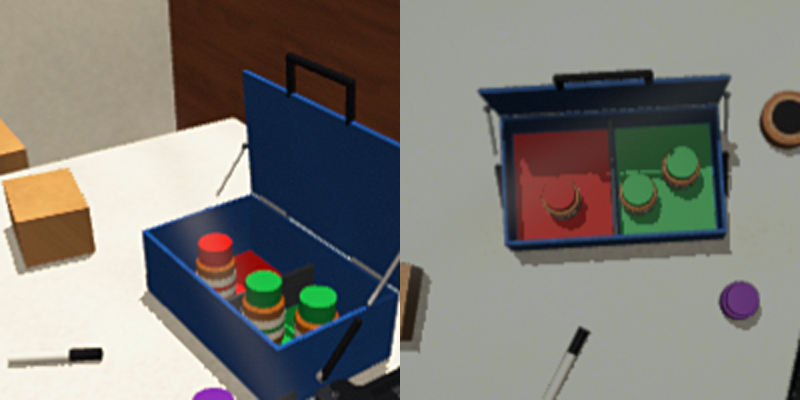

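All three jars stand upright in the right bays and the lid is open. The outer green jar, at top crop (682,165), sits a few centimetres further back than I left it, probably from the announced knock. I measure it and the caps.

```bash
python3 - <<'E'
from h import *
C=np.array([.598,.158]);t=np.radians(3.6);X=np.array([np.cos(t),np.sin(t)]);Y=np.array([-X[1],X[0]])
# cap-top centres, from crop st8: side = 200+u/2, 60+v/2 ; top = 190+(u-400)/2, 110+v/2
for n,s,tp in(('red',(215,241),(562,188)),('g1',(264,280),(638,186)),('g2',(319,296),(682,160))):
    S=(200+s[0]/2,60+s[1]/2);T=(190+(tp[0]-400)/2,110+tp[1]/2)
    p,e=tri('side',S,'top',T);q=onz('top',T,.106);d=q[:2]-C;y=d@Y
    print(n,p.round(3),e.round(3),'liner xy',(d@X).round(3),(y+(.085 if y<0 else -.085)).round(3))
# lid angle from handle bar mid: triangulate
p,e=tri('side',(200+322/2,60+75/2),'top',(190+(603-400)/2,110+78/2));print('bar',p.round(3),e.round(3))
for n in('tape',):
  a=cv2.imread('pics/raw_top0.png');b=ctrl.snapshot('top');cv2.imwrite('pics/raw_t9.png',b)
d=cv2.absdiff(a,b).max(2)
for nm,(x0,y0,x1,y1) in dict(carton=(135,228,205,288),marker=(255,265,292,318),tape=(366,150,402,188)).items(): print(nm,(d[y0:y1,x0:x1]>40).sum())
E
```

```text
red [0.571 0.235 0.11 ] 0.005 liner xy -0.019 -0.008
g1 [0.578 0.117 0.107] 0.0 liner xy -0.022 0.046
g2 [0.62  0.049 0.106] 0.002 liner xy 0.015 -0.024
bar [0.686 0.161 0.356] 0.008
carton 0
marker 0
tape 0
```

The red cap top projects to (306.8,180.7) if home, and I see it at (307.5,180.5), so it is home too. All readings are within tolerance and the robot touches nothing, so I hand in.

```bash
python3 -c "
from plant import ctrl
o=ctrl.get_obs();print(o['clock'],o['force']);print(ctrl.close_job())"
```

```text
44.7 [0.87902028 0.14588763 0.01043484]
the job is handed in; nothing more can be done
None
```

I opened the lid, pressed all three caps home, stood every jar in its own bay and handed the job in at 44.7 s. Only three jars were present, one red and two green. No verdict is reported, so this rests on my last checks.

**Lid:** it stands open on its struts with the robot clear of it. The last picture puts the handle at about (0.686, 0.161, 0.356), close to the fully open stop.

**Caps:** each press stopped at about 0.098 m under 24–31 N, which matches the height of a jar with its cap home. In the chest the green cap tops triangulated to 0.106–0.107 m, as they should. The red one came out at 0.110 m, but with a 5 mm mismatch between the two views. Its pixel position in the side view agreed with home to within 1 px, so I accepted it.

**Jars:** all stand upright on their own liners.

| Jar | Liner x (m) | Liner y (m) |
|---|---|---|
| red | -0.02 | -0.01 |
| green, nearer | -0.02 | +0.05 |
| green, farther | +0.015 | -0.02 |

The farther green jar sat about 4 cm further back than where I put it, probably from the announced knock. It is still well within limits, so I left it.

**Bystanders:** the carton, marker and tape roll showed no change between the first and last top pictures. I did not touch the purple look-alikes.

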